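Lock the limit-switch carrier and try the switch

TASK

Take the flat driver from its stand, seat its blade in the slot of the big brass screw and, keeping it seated, turn the screw clockwise (seen from above) to its stop, so that the slot points at the two green marks and the limit-switch carrier is locked. Put the driver back upright in its stand, then try the switch: press its roller arm down until it clicks and let it spring back up. Leave everything else on the table where it is.

Things in the scene. Friction and masses are not known exactly. Their poses are not given: they have to be found in the camera images.
- screw (a joint): angle (rad) of the big brass screw; grows clockwise seen from above; 0 = unlocked (slot at the white marks), 1.571 = locked at a hard stop (slot at the two green marks, along the carrier's rail). Starts from 0.35 to 0.75. Turns against a steady 0.12 N m, stays where left, does not rise or sink. The blade has about 0.13 rad of play each way: the driver must turn that much further
- slot (a point): centre of the slot at the level of the screw head's top, 66 mm above the table, on the screw's axis; x runs along the slot, z up; turns with the screw. Head brass, 48 mm across, 14 mm proud of a fixed grey block 74 x 74 mm; slot 7.5 mm wide, 8 mm deep, open at both ends. 75 mm off along the rail stands the blue switch body, 44 x 40 mm, top 105 mm above the table
- blade_tip (a point): middle of the lower edge of the driver's blade; x along the blade's width, z up the driver. Blade 26 mm wide, 4 mm thick (2.5 mm over the lowest 4 mm), 26 mm long. Above it a 12 mm round shank, then a round black guard 56 mm across, underside 85 mm and top 91 mm above the tip, then the handle
- driver_handle (a point): centre of the driver's red handle, 128 mm above the blade tip on the driver's axis, axes as blade_tip. Handle 28 x 28 mm square (flats square to x and y), 74 mm long. The driver is 165 mm long, 0.13 to 0.2 kg, and starts hanging upright in the stand by its guard
- stand_hole (a point): centre of the hole in the stand's top face, 100 mm above the table; z up. The stand is fixed: a grey plate 90 x 90 x 10 mm on four steel legs with a 38 mm round hole. The driver is home when its guard rests flat on the plate (handle centre 43 mm above this point).
- switch_arm (a joint): angle (rad) of the switch's roller arm: 0 at rest, grows as the roller is pressed down; it clicks at 0.30 and has a hard stop at 0.70. A spring (2 to 4 N at the roller) brings it back to 0.
- roller (a point): centre of the yellow roller, 24 mm across, 16 mm wide, on a 70 mm steel arm; at rest 102 mm above the table. Its y axis points, level at rest, along the rail away from the blue switch body (46 mm from it); the arm turns about x. The click comes when the roller has gone down about 20 mm, the stop at 47 mm. Nothing is above it
- lens_a_mid (a point): lens mount: black ring 48 mm across with an amber lens on a thin steel post and a 50 mm round foot, 99 mm tall overall, fragile; point 50 mm above the table; bystander, to be left alone
- lens_b_mid (a point): second lens mount, the same as lens_a; point 50 mm above the table; bystander, to be left alone
- lens_tube_mid (a point): black lens tube standing upright, 37 mm across, 90 mm tall; point at its centre; bystander, to be left alone
- meter_mid (a point): yellow hand-held power meter lying flat, 150 x 85 x 34 mm; point at its centre; bystander, to be left alone
- tray_mid (a point): white open tray of steel posts, 110 x 160 x 32 mm; point at its centre; bystander, to be left alone
- beam_dump_mid (a point): dark round beam dump, 60 mm across, 50 mm tall; point at its centre; bystander, to be left alone
- driver: the flat driver as a whole; its origin and axes are those of blade_tip
Mind the look-alikes: they are no part of the job. Leave any blue look-alike of the driver alone. Leave any orange look-alike of the part that bears stand_hole alone.

How it is judged:
By the outcome, as a careful person would: the job done as asked, in the order asked, and still so for the second after the job is handed in, with the robot touching nothing.
It also fails if it takes over 64 s, if anything falls off the work surface, if the arm or the gripper's body presses on something with over 40 N, if the wrist force passes 120 N, or if a joint passes its speed limit or range.

ROBOT

A 6-joint arm with a two-finger parallel gripper is mounted at the origin on the work surface. World frame = base frame: x ahead of the robot, y to its left, z up, the work surface at z = 0. Lengths are in m, angles in rad, forces in N, time in s.
With the tool pointing down it reaches from about 0.325 to 0.85 m from the base axis. Payload 15.5 kg.
Tool frame: the origin (TCP) lies between the finger pads; the fingertips stand 17 mm ahead of it and the grasp point (between the pads) lies 2 mm behind it (tip_reach is the distance from the TCP to the fingertips, in m); z points along the fingers, x is the direction in which the jaws open and shut, and the axes are right-handed (so a half turn about z gives the same grasp; the last joint's range is limited). The gripper opens to 91 mm and grips with 3 to 60 N. Pads are 32 mm wide; open, the fingers measure 118 mm over their backs; the gripper's body (76 mm by 178 mm) begins 60 mm behind the grasp point.
Start: joints at [1.105, 0.494, 1.345, -0, 1.302, -0.096], TCP at [0.226, 0.583, 0.231] pointing down, gripper open.
Joint ranges: [-2.91, 2.91], [-0.82, 2.16], [0.22, 2.67], [-1.22, 4.37], [0.12, 2.79], [-3.08, 3.08]. Speed limits (rad/s): [1.89, 1.89, 2.57, 3.01, 3.01, 3.01].

INTERFACE

Orientations are given as a 3x3 rotation matrix whose columns are the frame's x, y, z axes.
In Python, from plant import state, read_camera, get_calibration, job_done, look_for, tip_reach gives the robot as it stands.
- The arm moves only by the tool jog_arm, never from a script. Its argument "deltas" is a list that holds one entry, the list of rows, each a list of 7 numbers: the shift along the world's x, y, z as a fraction of full scale, then the turn, a rotation vector about the world's x, y, z as a fraction of full scale, then the opening, from 0 (shut) to 1 (fully open). A call has 1 to 12 rows; each row is the pose to reach, as a shift and turn from the pose measured when the call began, turning the shorter way round; what a row does not reach only later rows make up. Full scale, the value 1, is 100 cm for a shift and pi rad for a turn. A row lasts 1/10 s, in which the tool goes at most 50 mm and 8.59 degrees, less where a joint would pass 70% of its speed; a pose out of reach is approached as far as the arm can. A call with a number of a shift or a turn outside -1 to 1 is refused whole. A call with a gripper value outside its range is refused whole. The fingers move at their own pace and stop on an object; "grip_force" is the grip in N (left out, the last holds). Time passes only in rows, so rows that repeat a pose let the fingers close. It gives the time, the measured TCP pose, the force and the opening at its end, in the units of the state.
- state(): the state, without advancing time (a new reading comes with each control period).
- read_camera(name): name is "side" or "top"; returns (picture, depth): 420x560x3 uint8, blue, green, red; 420x560 float32, m along the optical axis (not along the pixel's ray), 0 where there is no reading.
- get_calibration(name): a dict with "camera_matrix" (3x3 intrinsics, pixels), "cam_to_world" (4x4, takes a point from camera to world coordinates). Camera axes: x right, y up, looking along -z (the intrinsics and any distortion apply to the point x, -y, -z); pixel columns grow to the right and rows downward; lengths in m; the calibration is good to about 2 mm. A picture is of the moment at which its call begins. get_calibration takes no time and is no camera call.
- job_done(): hands the job in, once; it reports no verdict.
Trained networks look in the newest picture that a camera, given by its name, has taken for a name from the list of things; names that differ only in an ending like _2 or _b are one class to them, and where a whole thing is asked for, a point or a joint stands for the part that bears it (a point fixed in the world has none). Each returns a list of dicts, best first, with "confidence" (0 to 1); they miss things now and then, are a little off and sometimes report something else, mostly with a low value. They report only what shows in the picture. A call takes as long as a camera call. They do not tell look-alikes from the thing itself.
- look_for(camera, target): "bbox" ([left, top, right, bottom] in pixels, round what is visible of it).
The state is a dict: "time_s": time; "joint_pos": joint angles; "dq": joint speeds; "tau": joint torques, N m; "position": TCP position; "eef_rot": TCP orientation; "force": force on the tool from outside, world axes, zero at the start; "moment": the same for the moment, N m; "finger_gap": finger opening in m.
Only numpy, scipy, OpenCV 4.12 (cv2) and the standard library are available. Lean on these libraries where they do the work, as an engineer would, in place of code of your own. Each camera call takes 0.05 s, during which the arm holds its last target.

## Working session

There is one attempt and no reset: what is moved stays moved. The work goes in short steps, Python scripts to look and compute and a tool call to move; the robot and the scene stay as the last step left them, time stands still between calls to the robot, and variables do not carry over. Pictures are saved under pics/ and viewed, and the job is handed in when it is done.

Besides the shell and the picture viewer there is one more tool, called after ">>>" by a JSON object that holds its "name" and its "arguments", one argument or row to a line. jog_arm: Moves the arm, as the interface text tells. Shift numbers are shares of 100 cm and turn numbers shares of pi rad, none past 1 either way. Its arguments: {"type":"object","properties":{"deltas":{"type":"array"},"grip_force":{"type":"number"}},"required":["deltas"]}

```bash
ls; mkdir -p pics; cat > h.py <<'E'
import numpy as np, cv2
from plant import *
def snap(n,fn=None):
    p,d=read_camera(n); p=np.array(p); d=np.array(d)
    np.savez(f'{n}.npz',p=p,d=d)
    if fn: cv2.imwrite(f'pics/{fn}.png',p)
    return p,d
def load(n):
    z=np.load(f'{n}.npz'); return z['p'],z['d']
def cloud(n,d):
    c=get_calibration(n);K=np.array(c['camera_matrix']);T=np.array(c['cam_to_world'])
    v,u=np.mgrid[0:d.shape[0],0:d.shape[1]]
    X=np.stack([(u-K[0,2])/K[0,0]*d,-(v-K[1,2])/K[1,1]*d,-d],-1)
    W=X@T[:3,:3].T+T[:3,3]; W[d<=0]=np.nan
    return W
def proj(n,P):
    c=get_calibration(n);K=np.array(c['camera_matrix']);T=np.linalg.inv(np.array(c['cam_to_world']))
    X=np.atleast_2d(P)@T[:3,:3].T+T[:3,3]
    return np.stack([K[0,0]*X[:,0]/-X[:,2]+K[0,2],K[1,1]*-X[:,1]/-X[:,2]+K[1,2]],-1)
E
python3 - <<'E'
from h import *
snap('top','top0');snap('side','side0')
for n in('top','side'):
    c=get_calibration(n);print(n,{k:np.round(v,3).tolist() for k,v in c.items()})
s=state();print({k:np.round(v,3).tolist() for k,v in s.items()})
E
```

```text
pics
top {'camera_matrix': [[406.485, 0.0, 278.631], [0.0, 406.485, 206.555], [0.0, 0.0, 1.0]], 'cam_to_world': [[0.011, 0.988, -0.153, 0.416], [-1.0, 0.013, 0.011, -0.033], [0.013, 0.153, 0.988, 1.189], [0.0, 0.0, 0.0, 1.0]]}
side {'camera_matrix': [[422.761, 0.0, 279.662], [0.0, 422.761, 208.51], [0.0, 0.0, 1.0]], 'cam_to_world': [[0.982, 0.147, -0.114, 0.415], [-0.186, 0.722, -0.666, -0.909], [-0.016, 0.676, 0.737, 1.078], [0.0, 0.0, 0.0, 1.0]]}
{'time_s': 0.1, 'joint_pos': [1.105, 0.494, 1.346, 0.0, 1.303, -0.095], 'dq': [-0.001, -0.001, -0.001, -0.0, -0.0, 0.002], 'tau': [0.002, -88.023, -38.255, 0.071, 0.048, -0.0], 'position': [0.226, 0.582, 0.23], 'eef_rot': [[0.361, 0.932, -0.001], [0.932, -0.361, -0.001], [-0.001, -0.0, -1.0]], 'force': [0.251, 0.584, 0.184], 'moment': [0.002, 0.017, -0.01], 'finger_gap': 0.091}
```

View pics/top0.png

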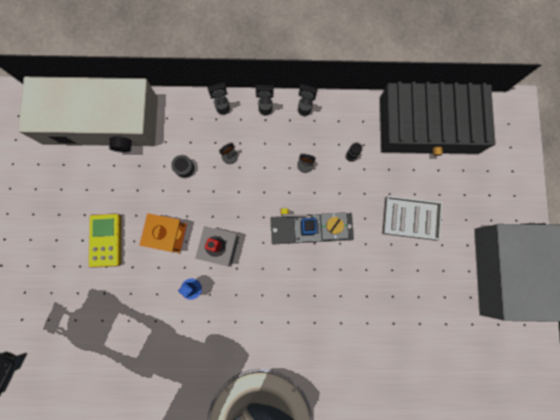

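View pics/side0.png

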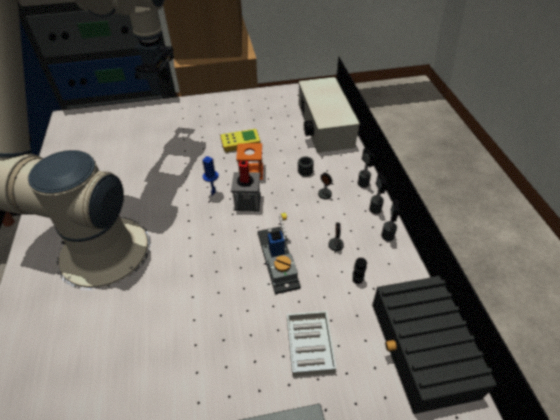

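```bash
python3 - <<'E'
from h import *
p,d=load('top')
a=cv2.resize(p[190:310,130:260],None,fx=6,fy=5.9,interpolation=cv2.INTER_CUBIC);cv2.imwrite('pics/c1.png',a[:600])
b=cv2.resize(p[195:255,260:360],None,fx=8,fy=8,interpolation=cv2.INTER_CUBIC);cv2.imwrite('pics/c2.png',b)
p,d=load('side')
b=cv2.resize(p[130:300,190:310],None,fx=3.5*1.5,fy=3.5,interpolation=cv2.INTER_CUBIC);cv2.imwrite('pics/c3.png',cv2.resize(p[140:300,190:310],None,fx=3.75,fy=3.75,interpolation=cv2.INTER_CUBIC))
E
```

```text
(no output)
```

View pics/c1.png

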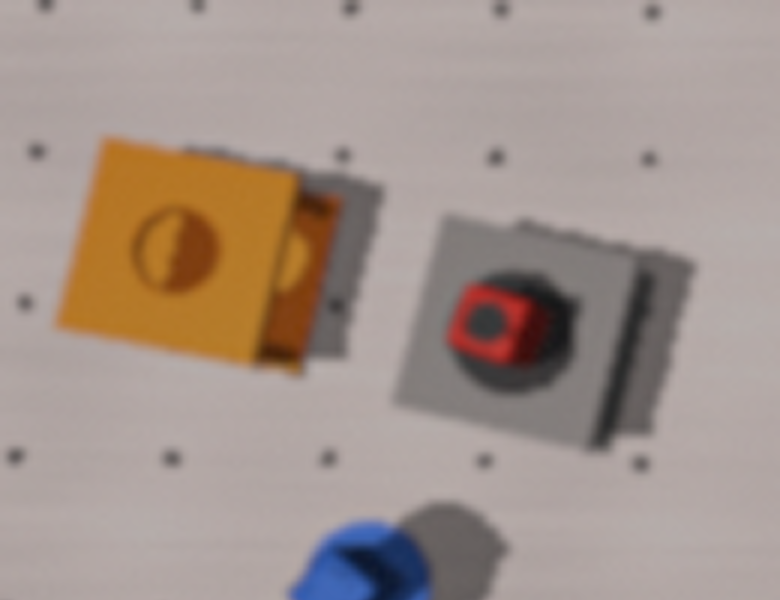

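View pics/c2.png

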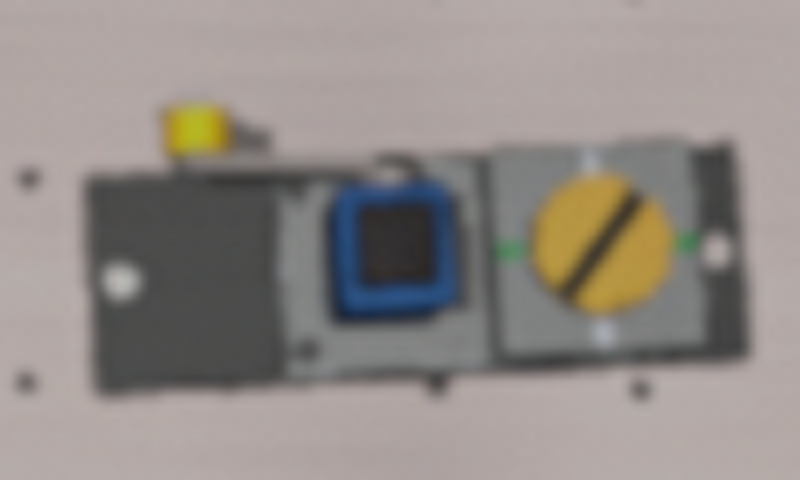

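View pics/c3.png

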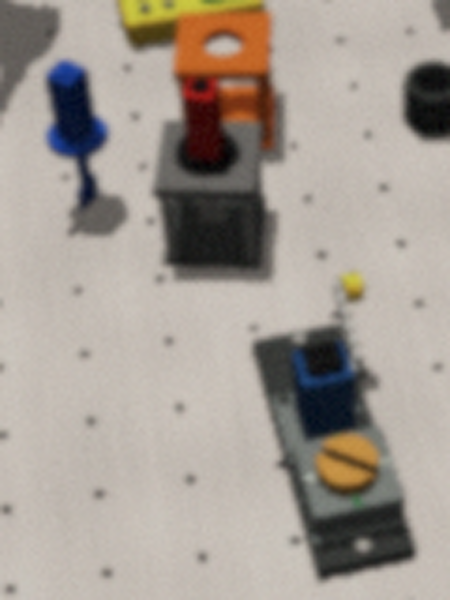

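```bash
python3 - <<'E'
from h import *
for n in('top','side'):
    p,d=load(n);W=cloud(n,d).reshape(-1,3);hsv=cv2.cvtColor(p,cv2.COLOR_BGR2HSV).reshape(-1,3).astype(int)
    H,S,V=hsv.T; x,y,z=W.T
    print(n,'table z',np.nanmedian(z[(S<40)&(V>150)]))
    def rep(name,m):
        q=W[m];print(name,m.sum(),'mean',np.round(np.nanmean(q,0),4),'min',np.round(np.nanmin(q,0),4),'max',np.round(np.nanmax(q,0),4))
        return q
    red=((H<8)|(H>172))&(S>150)&(V>60)&(z>.1)&(x>.2)&(x<.6)&(y>-.1)&(y<.3)
    q=rep('red',red);rep('redtop',red&(z>.172))
    # plate
    if red.any():
        c=np.nanmean(q,0)
        pl=(abs(x-c[0])<.08)&(abs(y-c[1])<.08)&(z>.09)&(z<.106)&(S<60)
        q=rep('plate',pl)
        r=cv2.minAreaRect((q[:,:2]*1000).astype(np.float32));print(r)
    br=(H>10)&(H<25)&(S>110)&(z>.058)&(z<.075)&(x>.3)&(x<.6)&(y<-.1)&(y>-.3)
    q=rep('brass',br)
    print(cv2.minEnclosingCircle((q[:,:2]*1000).astype(np.float32)),cv2.minAreaRect((q[:,:2]*1000).astype(np.float32)))
    rol=(H>22)&(H<35)&(S>120)&(z>.08)&(z<.13)&(x>.3)&(x<.6)&(y<.1)&(y>-.2)
    rep('roller',rol)
    bl=(H>100)&(H<125)&(S>120)&(z>.09)&(z<.12)&(x>.3)&(x<.6)&(y<.0)&(y>-.3)
    q=rep('body',bl);print(cv2.minAreaRect((q[:,:2]*1000).astype(np.float32)))
    bd=(H>100)&(H<125)&(S>120)&(z>.05)&(z<.22)&(x>.15)&(x<.4)&(y>.0)&(y<.3)
    rep('bluedriver',bd)
    bl=(z>.045)&(z<.056)&(x>.3)&(x<.6)&(y<-.1)&(y>-.3)
    q=rep('block',bl);print(cv2.minAreaRect((q[:,:2]*1000).astype(np.float32)))
    gr=(H>45)&(H<85)&(S>60)&(x>.3)&(x<.6)&(y<-.05)&(y>-.3)
    for q in W[gr]:print(np.round(q,3))
    if n=='top':print(np.round(cloud(n,d)[[214,207,213,256],[285,285,306,306]],3))
E
```

```text
top table z -0.0005574343617206212
red 110 mean [0.4746 0.119  0.1694] min [0.4594 0.1064 0.103 ] max [0.494  0.1435 0.1831]
redtop 79 mean [0.4751 0.1212 0.179 ] min [0.4594 0.1076 0.1724] max [0.489  0.1371 0.1831]
plate 882 mean [0.4761 0.1215 0.0998] min [0.4235 0.0711 0.0918] max [0.5292 0.1762 0.106 ]
((477.0721435546875, 123.11024475097656), (90.56484985351562, 89.95442962646484), 77.2507095336914)
brass 189 mean [ 0.5397 -0.202   0.0649] min [ 0.5174 -0.2255  0.0581] max [ 0.5631 -0.1798  0.0733]
((540.08837890625, -202.2004852294922), 23.363239288330078) ((540.0382690429688, -201.84902954101562), (45.09784698486328, 43.131568908691406), 57.651065826416016)
roller 34 mean [ 0.571  -0.0589  0.1117] min [ 0.5652 -0.0673  0.1066] max [ 0.5769 -0.0511  0.1168]
body 124 mean [ 0.5325 -0.126   0.0964] min [ 0.5141 -0.1468  0.0911] max [ 0.5554 -0.1084  0.1065]
((534.773681640625, -127.5495376586914), (40.96328353881836, 38.30910873413086), 1.0497394800186157)
bluedriver 323 mean [0.365  0.1785 0.1255] min [0.3388 0.1596 0.0852] max [0.3884 0.2062 0.1694]
block 440 mean [ 0.5393 -0.
[... 1171 characters left out ...]
 0.5717 -0.0636  0.1116] min [ 0.5665 -0.0706  0.1095] max [ 0.5765 -0.0567  0.1133]
body 93 mean [ 0.5314 -0.1378  0.096 ] min [ 0.5127 -0.1501  0.09  ] max [ 0.555 -0.113  0.107]
((533.8330688476562, -131.57923889160156), (42.21564483642578, 37.064476013183594), 0.14730659127235413)
bluedriver 225 mean [0.3634 0.1742 0.122 ] min [0.3389 0.1567 0.086 ] max [0.3871 0.2001 0.1692]
block 378 mean [ 0.5373 -0.2055  0.0507] min [ 0.5009 -0.2435  0.0451] max [ 0.5787 -0.1191  0.056 ]
((537.769287109375, -180.02684020996094), (74.23660278320312, 125.36503601074219), 4.301942348480225)
[ 0.54  -0.229  0.052]
[ 0.543 -0.231  0.054]
[ 0.54  -0.233  0.053]
[ 0.543 -0.232  0.05 ]
[ 0.542 -0.234  0.049]
```

```bash
python3 - <<'E'
from h import *
from scipy.optimize import minimize
p,d=load('top')
a=cv2.resize(p[232:258,200:230],None,fx=20,fy=20,interpolation=cv2.INTER_CUBIC);cv2.imwrite('pics/c4.png',a)
for n in('top','side'):
    p,d=load(n);W=cloud(n,d).reshape(-1,3);x,y,z=W.T
    m=(z>.168)&(abs(x-.476)<.04)&(abs(y-.121)<.04)
    q=W[m];print(n,m.sum(),q.mean(0).round(4),cv2.minAreaRect((q[:,:2]*1000).astype(np.float32)))
    # slot: darkness axis on plane z=.066
    c=np.array([.5398,-.2030])
    g=np.linspace(-.028,.028,113);X,Y=np.meshgrid(g,g,indexing='ij')
    P=np.stack([X+c[0],Y+c[1],np.full_like(X,.066)],-1).reshape(-1,3)
    uv=proj(n,P).astype(np.float32).reshape(113,113,2)
    R=cv2.remap(p,uv[...,0],uv[...,1],cv2.INTER_CUBIC);G=R[...,2].astype(float)
    cv2.imwrite(f'pics/scr_{n}.png',cv2.resize(R[::-1,::-1],None,fx=4,fy=4))
    rr=np.hypot(X,Y)
    w=np.clip(np.median(G[rr<.02])-20-G,0,None)*(rr<.019)
    cx=(w*X).sum()/w.sum();cy=(w*Y).sum()/w.sum()
    C=np.array([[(w*(X-cx)**2).sum(),(w*(X-cx)*(Y-cy)).sum()],[0,(w*(Y-cy)**2).sum()]]);C[1,0]=C[0,1]
    e,v=np.linalg.eigh(C);v=v[:,1];print('slot c',c+[cx,cy],'yaw deg',np.degrees(np.arctan2(v[1],v[0])),e)
E
```

```text
top 131 [0.4756 0.1224 0.179 ] ((475.9996643066406, 122.97577667236328), (27.467742919921875, 27.55819320678711), 70.24707794189453)
slot c [ 0.54043327 -0.20243956] yaw deg 144.19211592082735 [0.34673076 9.15351844]
side 69 [0.475  0.1175 0.177 ] ((474.87506103515625, 122.0577392578125), (30.417057037353516, 28.244617462158203), 73.04054260253906)
slot c [ 0.54018574 -0.20366842] yaw deg 143.8287056038732 [0.35428647 7.49053871]
```

View pics/c4.png

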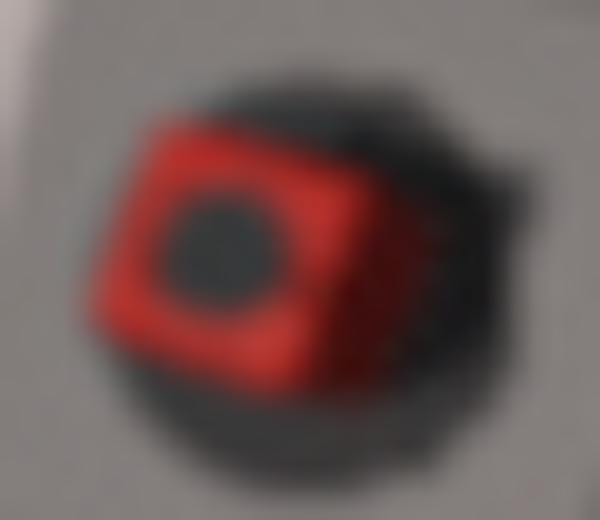

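View pics/scr_top.png

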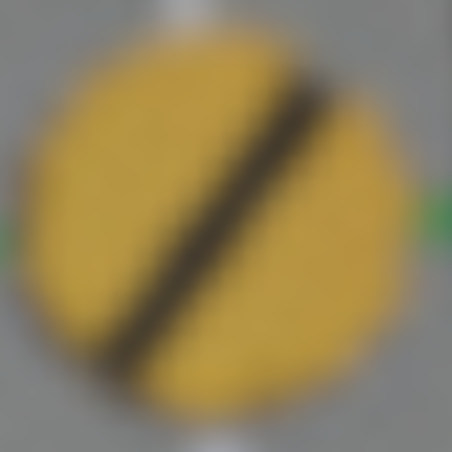

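View pics/scr_side.png

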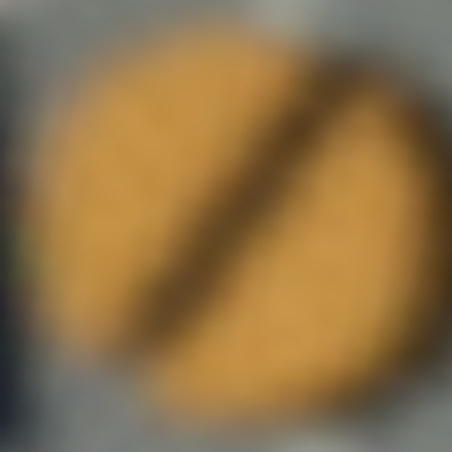

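Candidates (top image): driver: red at (214,245) in the grey stand, versus the blue look-alike at (190,289). Stand: grey at (217,247), versus orange at (163,233). The close crop confirms I want the red driver in the grey stand. The brass screw is at (336,225), its slot about 40° clockwise of the white marks. The yellow roller is at (284,211).

>>> {"name": "jog_arm", "arguments": {
  "deltas": [
    [[0.25,-0.46,0,0,0,0.018,1],[0.25,-0.46,0,0,0,0.018,1],[0.25,-0.46,0,0,0,0.018,1],[0.25,-0.46,0,0,0,0.018,1],[0.25,-0.46,0,0,0,0.018,1],[0.25,-0.46,0,0,0,0.018,1],[0.25,-0.46,0,0,0,0.018,1],[0.25,-0.46,0,0,0,0.018,1],[0.25,-0.46,0,0,0,0.018,1],[0.25,-0.46,0,0,0,0.018,1],[0.25,-0.46,0,0,0,0.018,1],[0.25,-0.46,0,0,0,0.018,1]]
  ],
  "grip_force": 30
}}

```text
time_s: 1.3
position: [0.4771, 0.1198, 0.2302]
eef_rot: [[0.312, 0.95, -0.0], [0.95, -0.312, -0.001], [-0.001, 0.0, -1.0]]
force: [-0.1, 0.1, 0.8]
finger_gap: 0.091
```

>>> {"name": "jog_arm", "arguments": {
  "deltas": [
    [[-0.0013,0.0027,0,0,0,0,1],[-0.0013,0.0027,-0.03,0,0,0,1],[-0.0013,0.0027,-0.06,0,0,0,1],[-0.0013,0.0027,-0.085,0,0,0,1],[-0.0013,0.0027,-0.089,0,0,0,1],[-0.0013,0.0027,-0.089,0,0,0,1],[-0.0013,0.0027,-0.089,0,0,0,0],[-0.0013,0.0027,-0.089,0,0,0,0],[-0.0013,0.0027,-0.089,0,0,0,0],[-0.0013,0.0027,-0.089,0,0,0,0],[-0.0013,0.0027,-0.089,0,0,0,0],[-0.0013,0.0027,-0.089,0,0,0,0]]
  ],
  "grip_force": 40
}}

```text
time_s: 2.5
position: [0.4758, 0.1225, 0.1413]
eef_rot: [[0.312, 0.95, -0.0], [0.95, -0.312, -0.001], [-0.001, 0.0, -1.0]]
force: [0.4, -0.6, -0.4]
finger_gap: 0.0459
```

>>> {"name": "jog_arm", "arguments": {
  "deltas": [
    [[0,0,0,0,0,0,0],[0,0,0,0,0,0,0],[0,0,0,0,0,0,0],[0,0,0,0,0,0,0],[0,0,0,0,0,0,0],[0,0,0,0,0,0,0]]
  ]
}}

```text
time_s: 3.1
position: [0.4759, 0.1225, 0.1413]
eef_rot: [[0.312, 0.95, -0.0], [0.95, -0.312, -0.001], [-0.001, 0.0, -1.0]]
force: [-0.2, 0.6, 1.0]
finger_gap: 0.0278
```

>>> {"name": "jog_arm", "arguments": {
  "deltas": [
    [[0,0,0.03,0,0,0,0],[0,0,0.07,0,0,0,0],[0,0,0.11,0,0,0,0],[0,0,0.15,0,0,0,0],[0,0,0.15,0,0,0,0],[0,0,0.15,0,0,0,0]]
  ]
}}

```text
time_s: 3.7
position: [0.4759, 0.1225, 0.2915]
eef_rot: [[0.312, 0.95, 0.001], [0.95, -0.312, -0.001], [-0.001, 0.002, -1.0]]
force: [-0.1, -0.3, -2.0]
finger_gap: 0.0278
```

```bash
python3 - <<'E'
from h import *
p,d=snap('side','side1')
uv=proj('side',[[.476,.1225,.29],[.476,.1225,.165]]);print(uv)
u,v=uv.mean(0).astype(int)
cv2.imwrite('pics/c5.png',cv2.resize(p[v-50:v+60,u-50:u+60],None,fx=5,fy=5,interpolation=cv2.INTER_CUBIC))
E
```

```text
[[240.00865785 135.04789808]
 [243.28304838 166.13546641]]
```

View pics/c5.png

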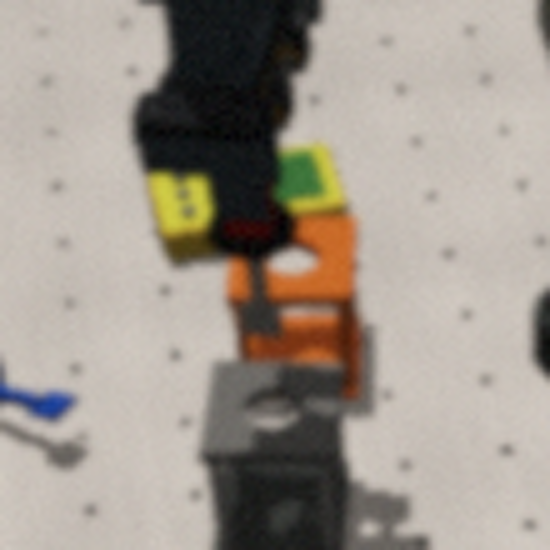

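View pics/side1.png

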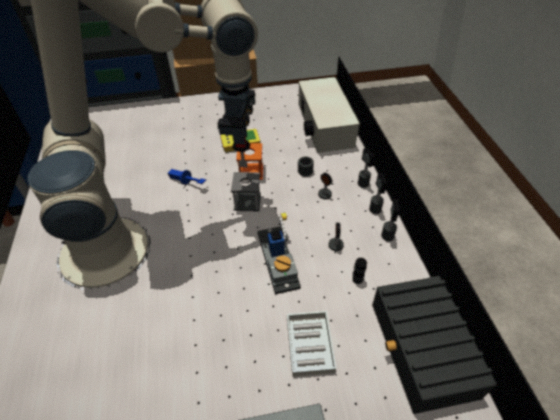

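The blue look-alike at about (185,177) in the side view is now lying down; it was standing at the start. I never went near it on purpose, so I'll check from the first images whether it was already tipping.

```bash
python3 - <<'E'
from h import *
for n in('top','side'):
    if n=='side':
        p=cv2.imread('pics/side0.png')
        W0=None
        continue
    p,d=load(n);W=cloud(n,d);x,y,z=W[...,0],W[...,1],W[...,2]
    hsv=cv2.cvtColor(p,cv2.COLOR_BGR2HSV).astype(int)
    m=(hsv[...,0]>100)&(hsv[...,0]<125)&(hsv[...,1]>100)&(x>.15)&(x<.45)&(y>.05)&(y<.3)
    for lo in np.arange(0,.19,.02):
        q=W[m&(z>lo)&(z<=lo+.02)]
        if len(q):print(round(lo,2),len(q),q.mean(0).round(4),np.ptp(q,axis=0).round(3))
    cv2.imwrite('pics/c6.png',cv2.resize(p[270:310,165:225],None,fx=12,fy=12,interpolation=cv2.INTER_CUBIC))
q=cv2.imread('pics/side0.png');cv2.imwrite('pics/c7.png',cv2.resize(q[145:205,185:265],None,fx=9,fy=9,interpolation=cv2.INTER_CUBIC))
a=proj('side',[[.365,.18,0],[.365,.18,.165]]);print(a)
E
```

```text
0.08 151 [0.365  0.1756 0.0906] [0.05  0.051 0.017]
0.1 20 [0.3673 0.1754 0.11  ] [0.034 0.018 0.018]
0.12 23 [0.3654 0.176  0.1294] [0.036 0.019 0.018]
0.14 23 [0.3641 0.176  0.1497] [0.034 0.017 0.02 ]
0.16 120 [0.3643 0.1839 0.1642] [0.032 0.032 0.009]
[[214.09629321 194.36373995]
 [207.5902123  159.26483338]]
```

View pics/c6.png

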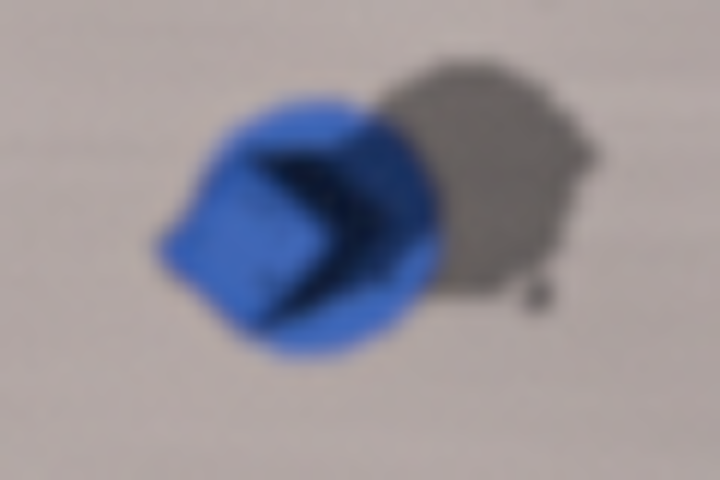

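View pics/c7.png

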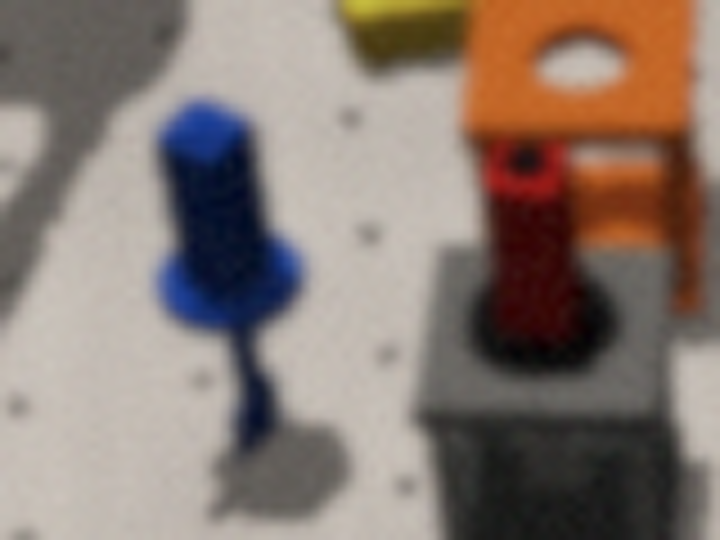

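>>> {"name": "jog_arm", "arguments": {
  "deltas": [
    [[0.0641,-0.3255,0,0,0,-0.099,0],[0.0641,-0.3255,0,0,0,-0.099,0],[0.0641,-0.3255,0,0,0,-0.099,0],[0.0641,-0.3255,0,0,0,-0.099,0],[0.0641,-0.3255,0,0,0,-0.099,0],[0.0641,-0.3255,0,0,0,-0.099,0],[0.0641,-0.3255,0,0,0,-0.099,0],[0.0641,-0.3255,0,0,0,-0.099,0],[0.0641,-0.3255,-0.03,0,0,-0.099,0],[0.0641,-0.3255,-0.067,0,0,-0.099,0],[0.0641,-0.3255,-0.067,0,0,-0.099,0],[0.0641,-0.3255,-0.067,0,0,-0.099,0]]
  ]
}}

```text
time_s: 4.95
position: [0.5389, -0.2025, 0.223]
eef_rot: [[0.587, 0.809, -0.004], [0.809, -0.587, 0.0], [-0.002, -0.003, -1.0]]
force: [0.6, 0.7, -1.0]
finger_gap: 0.0277
```

```bash
python3 - <<'E'
from h import *
s=state();print(s['position'],s['force'])
p,d=snap('side','side2')
P=np.array(s['position']);tip=P-[0,0,.1263]
R=np.array(s['eef_rot']);b=R[:,1]
pts=[tip,tip+b*.013,tip-b*.013,[.54,-.203,.066]]
uv=proj('side',pts);print(uv.round(1))
u,v=uv[0].astype(int)
c=cv2.resize(p[v-45:v+45,u-55:u+55],None,fx=7,fy=6.6,interpolation=cv2.INTER_CUBIC)
c=cv2.resize(p[v-42:v+42,u-55:u+55],None,fx=7,fy=7,interpolation=cv2.INTER_CUBIC)
cv2.imwrite('pics/c8.png',c)
for a in uv: cv2.circle(c,tuple(int(t) for t in ((a-[u-55,v-42]+.5)*7)),3,(255,0,255),-1)
cv2.imwrite('pics/c9.png',c)
E
```

```text
[ 0.53893354 -0.20247965  0.22301458] [ 0.62211564  0.69191417 -1.0479803 ]
[[281.6 255.7]
 [285.8 257.2]
 [277.5 254.1]
 [282.2 262. ]]
```

View pics/c9.png

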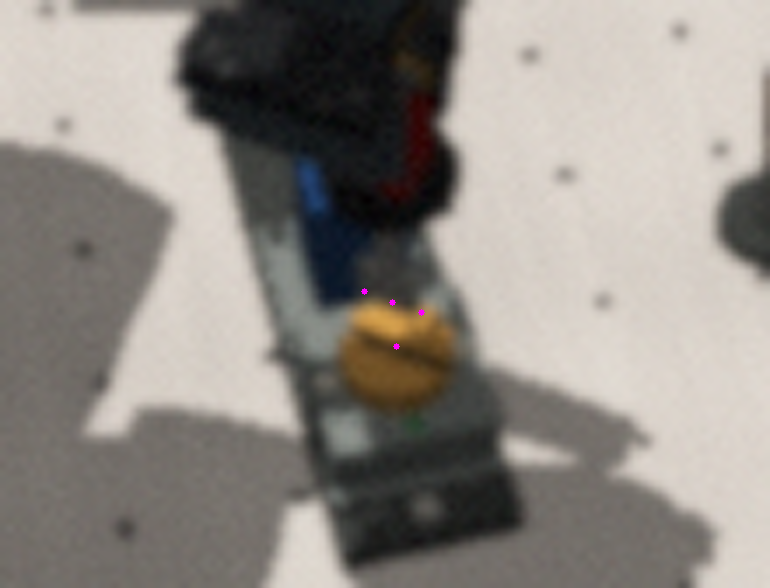

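View pics/c8.png

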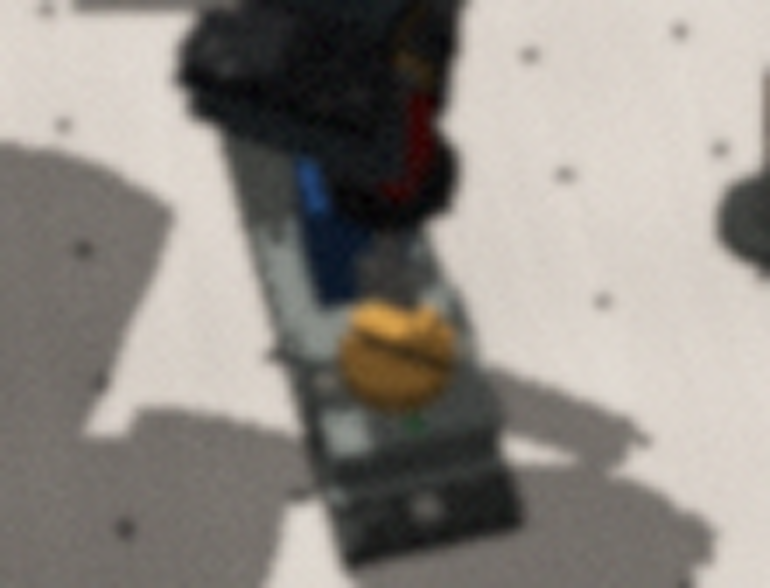

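>>> {"name": "jog_arm", "arguments": {
  "deltas": [
    [[0.0012,-0.0005,0,0,-0.0013,0,0],[0.0012,-0.0005,-0.015,0,-0.0013,0,0],[0.0012,-0.0005,-0.024,0,-0.0013,0,0],[0.0012,-0.0005,-0.029,0,-0.0013,0,0],[0.0012,-0.0005,-0.032,0,-0.0013,0,0],[0.0012,-0.0005,-0.034,0,-0.0013,0,0],[0.0012,-0.0005,-0.034,0,-0.0013,0,0]]
  ]
}}

```text
time_s: 5.7
position: [0.5409, -0.2034, 0.1903]
eef_rot: [[0.587, 0.809, 0.003], [0.809, -0.587, -0.001], [0.001, 0.003, -1.0]]
force: [-0.3, -0.1, -1.5]
finger_gap: 0.028
```

>>> {"name": "jog_arm", "arguments": {
  "deltas": [
    [[-0.0007,0.0004,-0.002,0,0,0,0],[-0.0007,0.0004,-0.004,0,0,0,0],[-0.0007,0.0004,-0.006,0,0,0,0],[-0.0007,0.0004,-0.006,0,0,0,0]]
  ]
}}

```text
time_s: 6.1
position: [0.5403, -0.203, 0.1843]
eef_rot: [[0.587, 0.809, 0.003], [0.809, -0.587, -0.001], [0.001, 0.003, -1.0]]
force: [0.0, 1.5, -1.2]
finger_gap: 0.0277
```

```bash
python3 - <<'E'
from h import *
s=state();print(s['position'],s['force'],s['moment'])
p,d=snap('side','side3')
u,v=282,258
cv2.imwrite('pics/c10.png',cv2.resize(p[v-42:v+42,u-55:u+55],None,fx=7,fy=7,interpolation=cv2.INTER_CUBIC))
E
```

```text
[ 0.54032437 -0.20300149  0.18430106] [ 0.04903913  1.47359421 -1.20708744] [ 0.15542142 -0.09790505 -0.00565096]
```

View pics/c10.png

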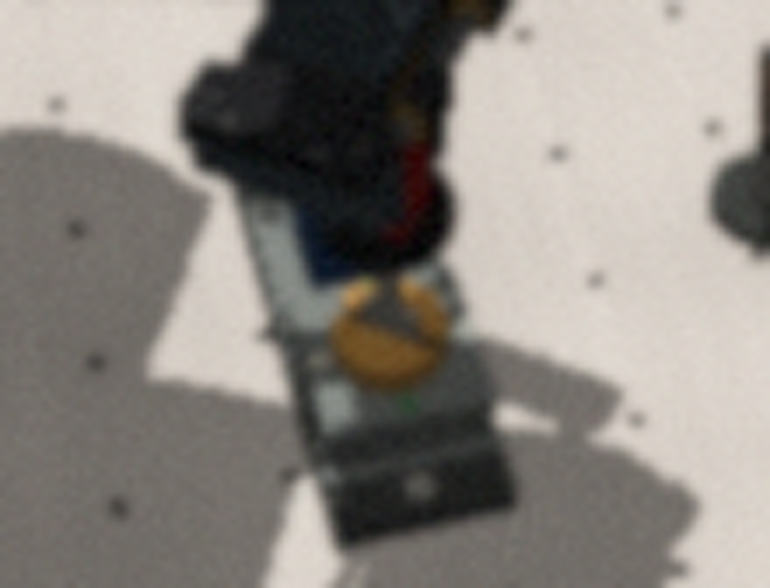

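>>> {"name": "jog_arm", "arguments": {
  "deltas": [
    [[0,0,0,0,0,-0.03,0],[0,0,0,0,0,-0.06,0],[0,0,0,0,0,-0.09,0],[0,0,0,0,0,-0.12,0],[0,0,0,0,0,-0.15,0],[0,0,0,0,0,-0.18,0],[0,0,0,0,0,-0.21,0],[0,0,0,0,0,-0.24,0],[0,0,0,0,0,-0.27,0],[0,0,0,0,0,-0.29,0],[0,0,0,0,0,-0.29,0]]
  ]
}}

```text
time_s: 7.25
position: [0.5413, -0.2024, 0.1844]
eef_rot: [[1.0, 0.03, 0.003], [0.03, -1.0, -0.002], [0.003, 0.002, -1.0]]
force: [5.8, 5.8, -2.0]
finger_gap: 0.0281
```

```bash
python3 - <<'E'
from h import *
s=state();print(s['position'],s['force'],s['moment'],np.degrees(np.arctan2(s['eef_rot'][1][0],s['eef_rot'][0][0])))
p,d=snap('side','side4')
u,v=282,258
cv2.imwrite('pics/c11.png',cv2.resize(p[v-42:v+42,u-55:u+55],None,fx=7,fy=7,interpolation=cv2.INTER_CUBIC))
E
```

```text
[ 0.54134835 -0.20236965  0.18438935] [ 5.82466232  5.81077066 -2.02773624] [ 1.55922104 -1.66492463  0.07993017] 1.6942534318359281
```

View pics/c11.png

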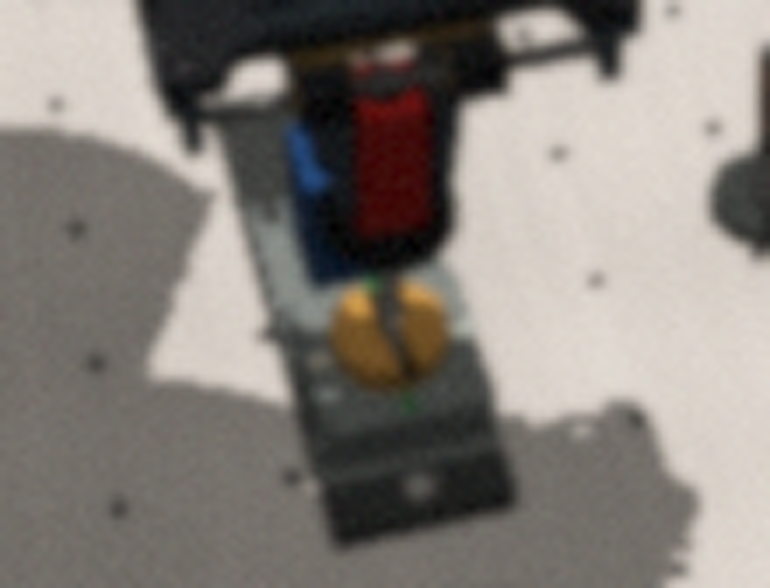

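>>> {"name": "jog_arm", "arguments": {
  "deltas": [
    [[0,0,0,0,0,-0.01,0],[0,0,0,0,0,-0.02,0],[0,0,0,0,0,-0.03,0],[0,0,0,0,0,-0.03,0]]
  ]
}}

```text
time_s: 7.7
position: [0.5416, -0.2023, 0.1844]
eef_rot: [[0.998, -0.063, 0.003], [-0.063, -0.998, -0.002], [0.003, 0.002, -1.0]]
force: [1.4, 1.6, -1.9]
finger_gap: 0.0278
```

```bash
python3 - <<'E'
from h import *
s=state();print(s['position'],s['force'],s['moment'],np.degrees(np.arctan2(s['eef_rot'][1][0],s['eef_rot'][0][0])),s['tau'])
E
```

```text
[ 0.5415524  -0.20225709  0.18439876] [ 1.39895201  1.64403718 -1.85978667] [ 0.40553957 -0.51080908  0.1210602 ] -3.629525414410283 [ -1.40326526 -82.53501892 -33.59562635  -0.8969892    0.49308255
   1.08198881]
```

>>> {"name": "jog_arm", "arguments": {
  "deltas": [
    [[0,0,0,0,0,-0.006,0],[0,0,0,0,0,-0.012,0],[0,0,0,0,0,-0.012,0]]
  ]
}}

```text
time_s: 8.0
position: [0.5416, -0.2022, 0.1844]
eef_rot: [[0.995, -0.102, 0.003], [-0.102, -0.995, -0.002], [0.003, 0.002, -1.0]]
force: [1.7, 1.3, -1.0]
finger_gap: 0.0277
```

```bash
python3 - <<'E'
from h import *
s=state();print(s['position'],s['force'],s['moment'],np.degrees(np.arctan2(s['eef_rot'][1][0],s['eef_rot'][0][0])),s['tau'])
E
```

```text
[ 0.54156375 -0.20223446  0.18436944] [ 1.69772403  1.27906009 -1.04789623] [ 0.34000939 -0.28953088  0.12271176] -5.833269322407043 [ -1.12715844 -82.46541023 -33.82570982  -0.68038758   0.30080608
   0.66871768]
```

Still only the friction torque (0.12 N m), so the stop isn't reached. I'll keep turning.

>>> {"name": "jog_arm", "arguments": {
  "deltas": [
    [[0,0,0,0,0,-0.008,0],[0,0,0,0,0,-0.016,0],[0,0,0,0,0,-0.016,0]]
  ]
}}

```text
time_s: 8.3
position: [0.5416, -0.2022, 0.1844]
eef_rot: [[0.988, -0.153, 0.003], [-0.153, -0.988, -0.002], [0.003, 0.002, -1.0]]
force: [1.3, 1.4, -1.3]
finger_gap: 0.0273
```

```bash
python3 - <<'E'
from h import *
s=state();print(s['position'],s['force'],s['moment'],np.degrees(np.arctan2(s['eef_rot'][1][0],s['eef_rot'][0][0])),s['tau'])
p,d=snap('side','side5')
u,v=282,258
cv2.imwrite('pics/c12.png',cv2.resize(p[v-42:v+42,u-55:u+55],None,fx=7,fy=7,interpolation=cv2.INTER_CUBIC))
E
```

```text
[ 0.54161863 -0.20224194  0.18438486] [ 1.34261136  1.42977004 -1.27518103] [ 0.41602366 -0.39635851  0.32167087] -8.790655535953293 [ -1.4956991  -82.50691652 -33.73170376  -0.67864336   0.3774941
   1.098492  ]
```

View pics/c12.png

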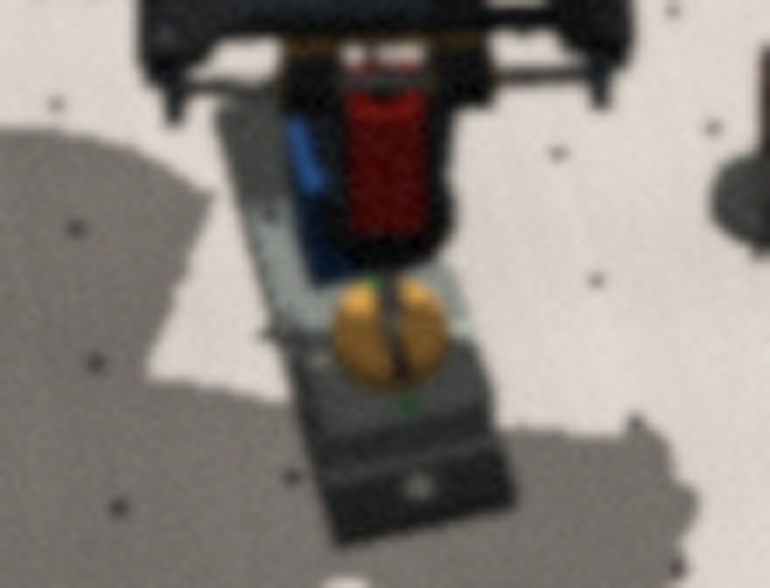

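>>> {"name": "jog_arm", "arguments": {
  "deltas": [
    [[0,0,0,0,0,-0.008,0],[0,0,0,0,0,-0.014,0],[0,0,0,0,0,-0.014,0]]
  ]
}}

```text
time_s: 8.65
position: [0.5416, -0.2022, 0.1844]
eef_rot: [[0.981, -0.196, 0.003], [-0.196, -0.981, -0.002], [0.003, 0.002, -1.0]]
force: [2.4, 1.3, -1.7]
finger_gap: 0.0279
```

```bash
python3 - <<'E'
from h import *
s=state();print(s['position'],s['force'],s['moment'],np.degrees(np.arctan2(s['eef_rot'][1][0],s['eef_rot'][0][0])),s['tau'])
E
```

```text
[ 0.54162581 -0.20218987  0.18437248] [ 2.37459823  1.32452814 -1.74203388] [ 0.33766485 -0.48539737  0.76179369] -11.29662487388666 [ -1.97194867 -82.57500887 -33.67224455  -0.58796313   0.44563827
   1.32722016]
```

>>> {"name": "jog_arm", "arguments": {
  "deltas": [
    [[0,0,0,0,0,0.03,0],[0,0,0,0,0,0.055,0],[0,0,0,0,0,0.055,0],[0,0,0.015,0,0,0.055,0],[0,0,0.04,0,0,0.055,0],[0,0,0.08,0,0,0.055,0],[0,0,0.11,0,0,0.055,0],[0,0,0.11,0,0,0.055,0]]
  ]
}}

```text
time_s: 9.45
position: [0.5431, -0.2031, 0.2985]
eef_rot: [[1.0, -0.027, 0.009], [-0.027, -1.0, -0.005], [0.009, 0.005, -1.0]]
force: [0.3, 0.0, -1.7]
finger_gap: 0.0281
```

```bash
python3 - <<'E'
from h import *
s=state();print(s['position'],s['force'],s['moment'],np.degrees(np.arctan2(s['eef_rot'][1][0],s['eef_rot'][0][0])))
p,d=snap('side','side6')
u,v=282,250
cv2.imwrite('pics/c13.png',cv2.resize(p[v-52:v+32,u-55:u+55],None,fx=7,fy=7,interpolation=cv2.INTER_CUBIC))
E
```

```text
[ 0.543058   -0.20310956  0.29854769] [ 0.25968157  0.02385441 -1.73299772] [-0.09593769  0.0243472  -0.00454172] -1.5609124670493586
```

View pics/c13.png

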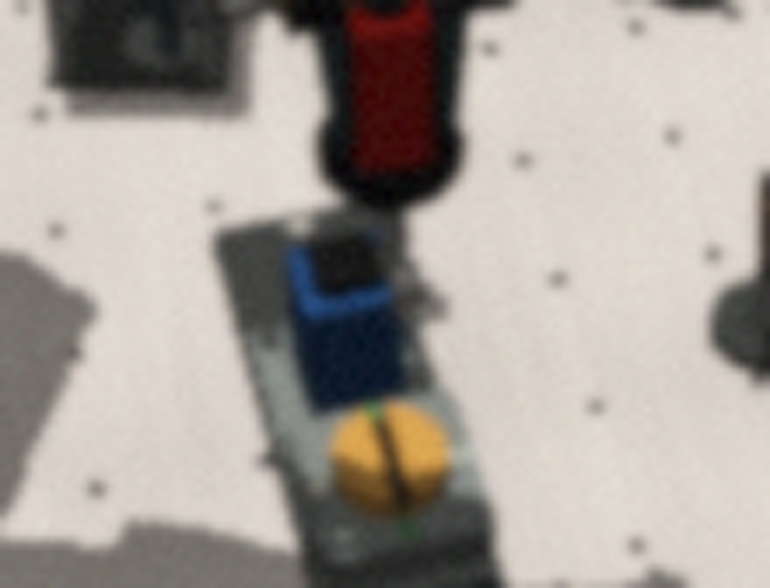

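```bash
python3 - <<'E'
from h import *
n='side';p,d=load(n)
c=np.array([.5398,-.2030])
g=np.linspace(-.034,.034,137);X,Y=np.meshgrid(g,g,indexing='ij')
for z in (.066,.052):
    P=np.stack([X+c[0],Y+c[1],np.full_like(X,z)],-1).reshape(-1,3)
    uv=proj(n,P).astype(np.float32).reshape(137,137,2)
    R=cv2.remap(p,uv[...,0],uv[...,1],cv2.INTER_CUBIC)
    if z==.066:
        G=R[...,2].astype(float);rr=np.hypot(X,Y)
        w=np.clip(np.median(G[rr<.02])-20-G,0,None)*(rr<.019)
    else:
        R=R.astype(float);w=np.clip(R[...,1]-np.maximum(R[...,0],R[...,2])-12,0,None)*(np.hypot(X,Y)>.026)
    cx=(w*X).sum()/w.sum();cy=(w*Y).sum()/w.sum()
    C=np.cov(np.stack([X.ravel(),Y.ravel()]),aweights=w.ravel())
    e,v=np.linalg.eigh(C);v=v[:,1];print(z,c+[cx,cy],np.degrees(np.arctan2(v[1],v[0]))%180,e)
E
```

```text
0.066 [ 0.53795426 -0.20939049] 87.41450652355394 [2.61494402e-05 1.03695529e-04]
0.052 [ 0.54076373 -0.20821429] 92.49225856943357 [1.41676855e-06 9.60364676e-04]
```

>>> {"name": "jog_arm", "arguments": {
  "deltas": [
    [[-0.0664,0.3258,0,0,0,0.408,0],[-0.0664,0.3258,0,0,0,0.408,0],[-0.0664,0.3258,0,0,0,0.408,0],[-0.0664,0.3258,0,0,0,0.408,0],[-0.0664,0.3258,0,0,0,0.408,0],[-0.0664,0.3258,0,0,0,0.408,0],[-0.0664,0.3258,0,0,0,0.408,0],[-0.0664,0.3258,0,0,0,0.408,0],[-0.0664,0.3258,0,0,0,0.408,0],[-0.0664,0.3258,0,0,0,0.408,0],[-0.0664,0.3258,0,0,0,0.408,0],[-0.0664,0.3258,0,0,0,0.408,0]]
  ]
}}

```text
time_s: 10.7
position: [0.4757, 0.1228, 0.2956]
eef_rot: [[0.314, 0.949, 0.004], [0.949, -0.314, 0.005], [0.006, 0.003, -1.0]]
force: [-0.3, 0.5, -1.1]
finger_gap: 0.0281
```

```bash
python3 - <<'E'
from h import *
s=state();print(s['position'],s['force']);print(np.round(s['eef_rot'],4))
p,d=snap('side','side7')
u,v=242,165
cv2.imwrite('pics/c14.png',cv2.resize(p[v-52:v+48,u-55:u+55],None,fx=6,fy=6,interpolation=cv2.INTER_CUBIC))
p,d=snap('top','top7')
from scipy.spatial.transform import Rotation as Ro
R=np.array(s['eef_rot']);yaw=np.radians(71.8)
T=np.array([[np.cos(yaw),np.sin(yaw),0],[np.sin(yaw),-np.cos(yaw),0],[0,0,-1]])
print('turn',(Ro.from_matrix(T@R.T).as_rotvec()/np.pi).round(4))
E
```

```text
[0.47568919 0.12282948 0.29564489] [-0.30524942  0.53748031 -1.14043284]
[[ 0.3138  0.9495  0.0044]
 [ 0.9495 -0.3138  0.0048]
 [ 0.006   0.0027 -1.    ]]
turn [-0.0015  0.0014  0.0005]
```

View pics/c14.png

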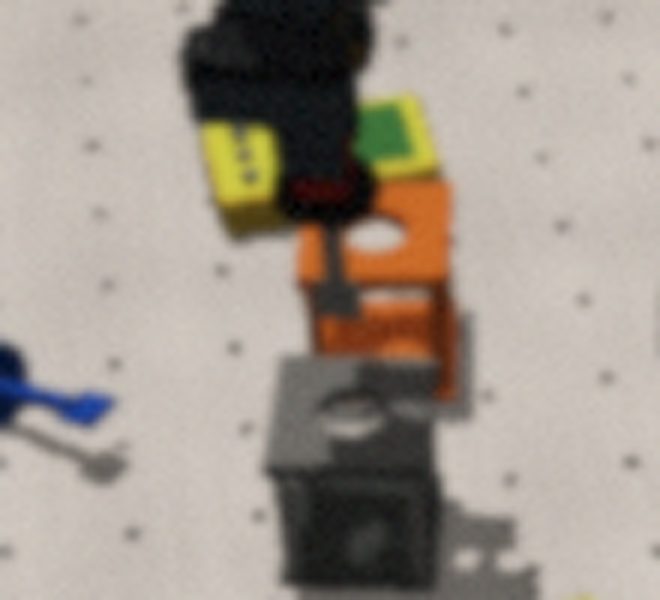

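View pics/top7.png

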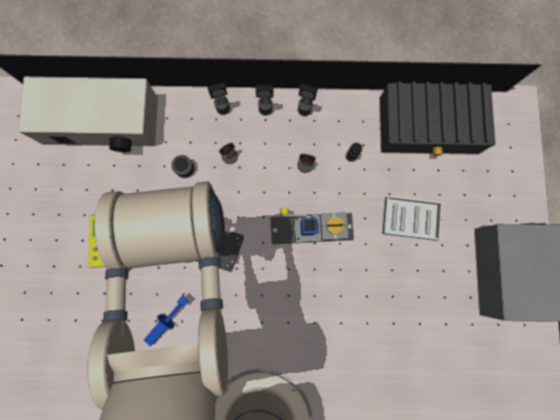

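```bash
python3 - <<'E'
from h import *
n='top';p,d=load(n)
cv2.imwrite('pics/c15.png',cv2.resize(p[195:255,260:360],None,fx=8,fy=8,interpolation=cv2.INTER_CUBIC))
c=np.array([.5401,-.2024])
g=np.linspace(-.034,.034,137);X,Y=np.meshgrid(g,g,indexing='ij')
P=np.stack([X+c[0],Y+c[1],np.full_like(X,.066)],-1).reshape(-1,3)
uv=proj(n,P).astype(np.float32).reshape(137,137,2)
R=cv2.remap(p,uv[...,0],uv[...,1],cv2.INTER_CUBIC)
G=R[...,2].astype(float);rr=np.hypot(X,Y)
w=np.clip(np.median(G[rr<.02])-20-G,0,None)*(rr<.019)
C=np.cov(np.stack([X.ravel(),Y.ravel()]),aweights=w.ravel());e,v=np.linalg.eigh(C);v=v[:,1]
print((w*X).sum()/w.sum(),(w*Y).sum()/w.sum(),np.degrees(np.arctan2(v[1],v[0]))%180,e)
E
```

```text
3.0232692418729668e-05 -0.00015186211675039131 92.83238288441132 [4.76279069e-06 1.18253182e-04]
```

View pics/c15.png

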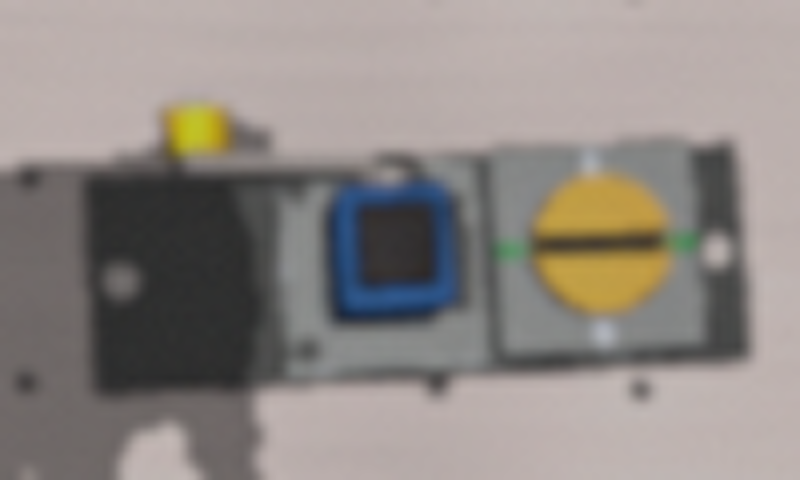

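>>> {"name": "jog_arm", "arguments": {
  "deltas": [
    [[0.001,0,0,-0.0015,0.0014,0,0],[0.001,0,0,-0.0015,0.0014,0,0],[0.001,0,-0.04,-0.0015,0.0014,0,0],[0.001,0,-0.08,-0.0015,0.0014,0,0],[0.001,0,-0.11,-0.0015,0.0014,0,0],[0.001,0,-0.13,-0.0015,0.0014,0,0],[0.001,0,-0.145,-0.0015,0.0014,0,0],[0.001,0,-0.151,-0.0015,0.0014,0,0],[0.001,0,-0.151,-0.0015,0.0014,0,0]]
  ]
}}

```text
time_s: 11.7
position: [0.4766, 0.1228, 0.1445]
eef_rot: [[0.313, 0.95, -0.001], [0.95, -0.313, 0.0], [-0.0, -0.001, -1.0]]
force: [-0.6, 0.2, -0.7]
finger_gap: 0.0277
```

The slot (crop 535–665, 242) lines up with both green marks. Next I'll lower the driver until the guard touches.

>>> {"name": "jog_arm", "arguments": {
  "deltas": [
    [[0,0,-0.002,0,0,0,0],[0,0,-0.003,0,0,0,0],[0,0,-0.003,0,0,0,0]]
  ]
}}

```text
time_s: 12.0
position: [0.4769, 0.1229, 0.1419]
eef_rot: [[0.313, 0.95, 0.0], [0.95, -0.313, 0.0], [0.0, 0.0, -1.0]]
force: [-0.1, -0.2, -1.0]
finger_gap: 0.0279
```

>>> {"name": "jog_arm", "arguments": {
  "deltas": [
    [[0,0,-0.001,0,0,0,0],[0,0,-0.001,0,0,0,0]]
  ]
}}

```text
time_s: 12.2
position: [0.4771, 0.1229, 0.1413]
eef_rot: [[0.313, 0.95, 0.001], [0.95, -0.313, 0.0], [0.001, 0.001, -1.0]]
force: [0.1, -1.2, 4.0]
finger_gap: 0.0279
```

Contact (+4 N, so the guard is on the plate). Releasing now.

>>> {"name": "jog_arm", "arguments": {
  "deltas": [
    [[0,0,0,0,0,0,0.5],[0,0,0,0,0,0,0.8],[0,0,0,0,0,0,0.8],[0,0,0,0,0,0,0.8],[0,0,0,0,0,0,0.8],[0,0,0,0,0,0,0.8],[0,0,0,0,0,0,0.8],[0,0,0,0,0,0,0.8]]
  ]
}}

```text
time_s: 13.0
position: [0.4771, 0.1229, 0.1413]
eef_rot: [[0.313, 0.95, 0.001], [0.95, -0.313, 0.0], [0.001, 0.001, -1.0]]
force: [0.4, 0.4, -0.4]
finger_gap: 0.0727
```

>>> {"name": "jog_arm", "arguments": {
  "deltas": [
    [[0,0,0.03,0,0,0,0.8],[0,0,0.07,0,0,0,0.8],[0,0,0.1,0,0,0,0.8],[0,0,0.1,0,0,0,0.8],[0.097,-0.18,0.1,0,0,0,0],[0.097,-0.18,0.1,0,0,0,0],[0.097,-0.18,0.1,0,0,0,0],[0.097,-0.18,0.1,0,0,0,0],[0.097,-0.18,0.1,0,0,0,0],[0.097,-0.18,0.1,0,0,0,0],[0.097,-0.18,0.05,0,0,0,0],[0.097,-0.18,0.05,0,0,0,0]]
  ]
}}

```text
time_s: 14.2
position: [0.5705, -0.0553, 0.1868]
eef_rot: [[0.312, 0.95, -0.007], [0.95, -0.312, 0.002], [-0.0, -0.008, -1.0]]
force: [-0.7, 1.1, 0.5]
finger_gap: 0.0118
```

```bash
python3 - <<'E'
from h import *
s=state();print(s['position'],s['finger_gap'])
p,d=snap('side','side8')
cv2.imwrite('pics/c16.png',cv2.resize(p[140:260,190:330],None,fx=5,fy=5,interpolation=cv2.INTER_CUBIC))
q,d=snap('top','top8')
cv2.imwrite('pics/c17.png',cv2.resize(q[190:290,180:320],None,fx=5,fy=5,interpolation=cv2.INTER_CUBIC))
E
```

```text
[ 0.57051187 -0.05530445  0.18681914] 0.011756135615266377
```

View pics/c16.png

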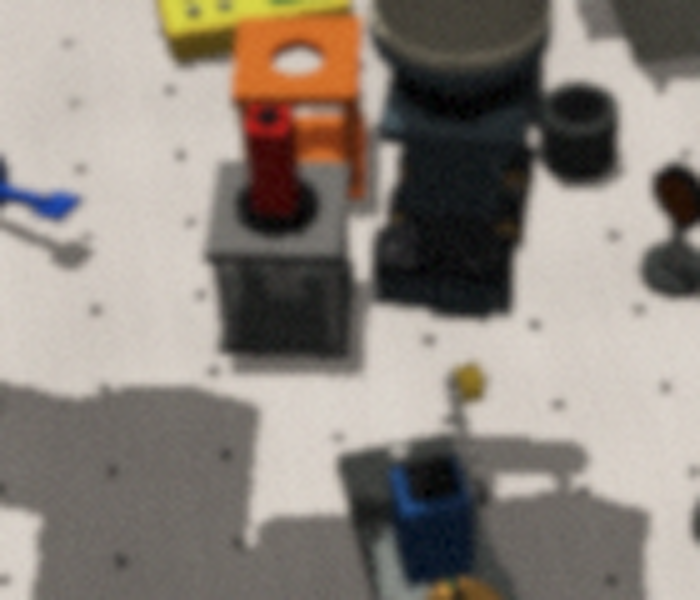

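View pics/c17.png

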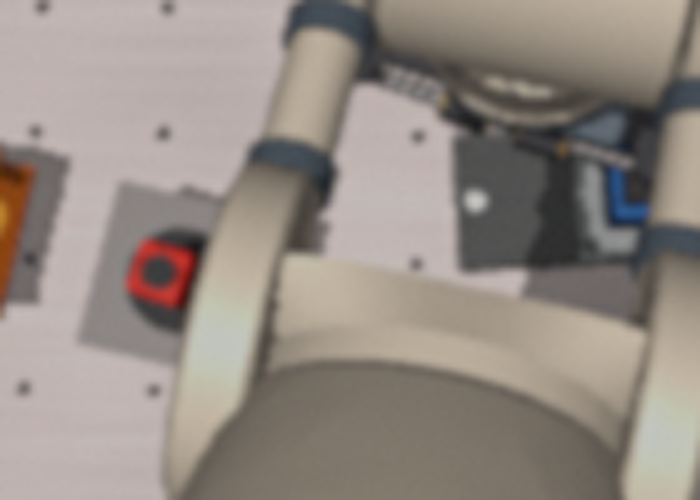

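The driver is home and upright in the grey stand (handle at crop (270,160)), guard flat on the plate. Now the roller.

>>> {"name": "jog_arm", "arguments": {
  "deltas": [
    [[0.0035,-0.0017,0,0,-0.002,0,0],[0.0035,-0.0017,-0.02,0,-0.002,0,0],[0.0035,-0.0017,-0.04,0,-0.002,0,0],[0.0035,-0.0017,-0.05,0,-0.002,0,0],[0.0035,-0.0017,-0.052,0,-0.002,0,0]]
  ]
}}

```text
time_s: 14.8
position: [0.5767, -0.0574, 0.1396]
eef_rot: [[0.312, 0.95, 0.005], [0.95, -0.312, 0.001], [0.002, 0.004, -1.0]]
force: [0.3, -0.2, 0.2]
finger_gap: 0.0002
```

```bash
python3 - <<'E'
from h import *
s=state();print(s['position'],s['force'],s['finger_gap'],np.round(s['eef_rot'],3).tolist())
p,d=snap('side','side9')
cv2.imwrite('pics/c18.png',cv2.resize(p[180:260,230:330],None,fx=7,fy=7,interpolation=cv2.INTER_CUBIC))
E
```

```text
[ 0.57672533 -0.05740023  0.13956569] [ 0.28724939 -0.19832716  0.24002583] 0.00018764778199702656 [[0.312, 0.95, 0.005], [0.95, -0.312, 0.001], [0.002, 0.004, -1.0]]
```

View pics/c18.png

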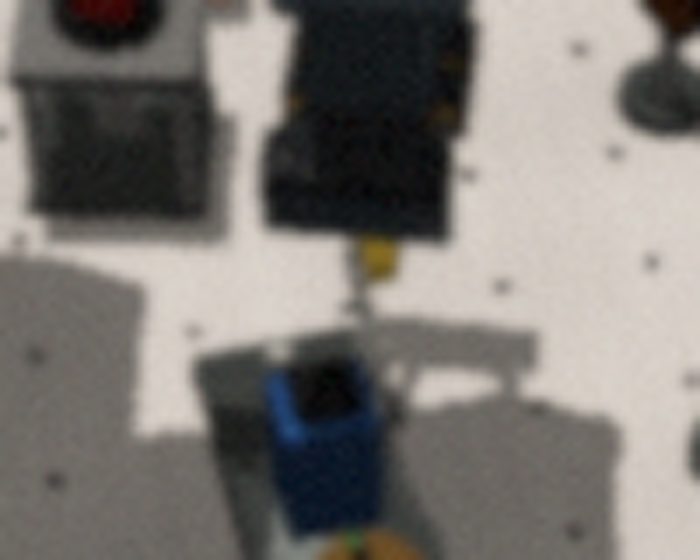

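```bash
python3 - <<'E'
from h import *
P=np.array(state()['position']);R=np.array(state()['eef_rot'])
for l,off in [('tip',[0,0,.017]),('tip near back',[-.0135,0,.017]),('tip nb +y',[-.0135,.016,.017]),('tip nb -y',[-.0135,-.016,.017]),('body',[0,0,-.062]),('bodynear -y',[-.038,-.089,-.062]),('bodynear +y',[-.038,.089,-.062]),('alt',[-.089,.038,-.062]),('alt',[-.089,-.038,-.062])]:
    uv=proj('side',P+R@np.array(off))[0]; print(l,((uv-[230,180]+.5)*7).round())
print(((proj('side',[[.571,-.061,.102]])-[230,180]+.5)*7).round())
E
```

```text
tip [387. 218.]
tip near back [383. 241.]
tip nb +y [420. 245.]
tip nb -y [347. 238.]
body [385.  91.]
bodynear -y [158. 140.]
bodynear +y [592. 175.]
alt [453. 258.]
alt [263. 242.]
[[376. 258.]]
```

>>> {"name": "jog_arm", "arguments": {
  "deltas": [
    [[-0.004,0,0,0,0,0,0],[-0.004,0,-0.008,0,0,0,0],[-0.004,0,-0.015,0,0,0,0],[-0.004,0,-0.022,0,0,0,0],[-0.004,0,-0.029,0,0,0,0],[-0.004,0,-0.035,0,0,0,0],[-0.004,0,-0.038,0,0,0,0],[-0.004,0,-0.038,0,0,0,0],[-0.004,0,-0.038,0,0,0,0]]
  ]
}}

```text
time_s: 15.75
position: [0.5728, -0.0575, 0.1018]
eef_rot: [[0.312, 0.95, 0.005], [0.95, -0.312, 0.001], [0.002, 0.004, -1.0]]
force: [-2.1, 1.6, 2.1]
finger_gap: 0.0005
```

```bash
python3 - <<'E'
from h import *
s=state();print(s['position'],s['force'],s['moment'])
p,d=snap('side','side10')
cv2.imwrite('pics/c19.png',cv2.resize(p[180:260,230:330],None,fx=7,fy=7,interpolation=cv2.INTER_CUBIC))
E
```

```text
[ 0.5727735  -0.05752089  0.10180995] [-2.09894529  1.61627447  2.07785441] [0.2689752 0.1949925 0.0393654]
```

View pics/c19.png

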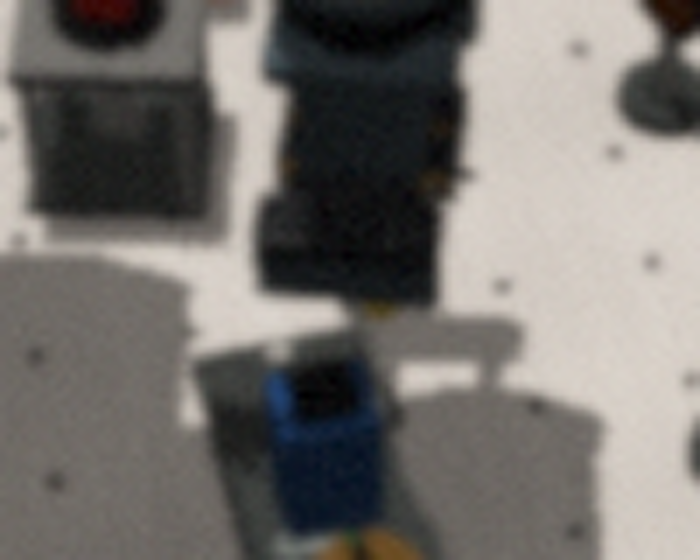

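Roller moved down visibly; I'll press a bit deeper for margin (the stop is at 47 mm).

>>> {"name": "jog_arm", "arguments": {
  "deltas": [
    [[0,0,-0.004,0,0,0,0],[0,0,-0.008,0,0,0,0],[0,0,-0.008,0,0,0,0]]
  ]
}}

```text
time_s: 16.1
position: [0.5729, -0.0576, 0.0935]
eef_rot: [[0.312, 0.95, 0.005], [0.95, -0.312, 0.001], [0.002, 0.004, -1.0]]
force: [0.2, 0.6, 3.9]
finger_gap: 0.0005
```

```bash
python3 - <<'E'
from h import *
s=state();print(s['position'],s['force'],s['moment'])
p,d=snap('side','side11')
cv2.imwrite('pics/c20.png',cv2.resize(p[180:260,230:330],None,fx=7,fy=7,interpolation=cv2.INTER_CUBIC))
# expected roller px for angles, pivot 70mm back
for th in (0,.2,.3,.4,.5,.6):
    c=np.array([.571,-.061-.07+.07*np.cos(th),.102-.07*np.sin(th)])
    print(th,((proj('side',c)-[230,180]+.5)*7).round(), 'bottom',((proj('side',c-[0,.009,.009])-[230,180]+.5)*7).round())
E
```

```text
[ 0.57290137 -0.05757135  0.0934954 ] [0.24752269 0.62067005 3.8559822 ] [ 0.32586754 -0.10668793  0.00479923]
0 [[376. 258.]] bottom [[380. 287.]]
0.2 [[377. 281.]] bottom [[381. 309.]]
0.3 [[377. 294.]] bottom [[382. 322.]]
0.4 [[379. 308.]] bottom [[383. 336.]]
0.5 [[380. 322.]] bottom [[384. 350.]]
0.6 [[382. 337.]] bottom [[386. 365.]]
```

View pics/c20.png

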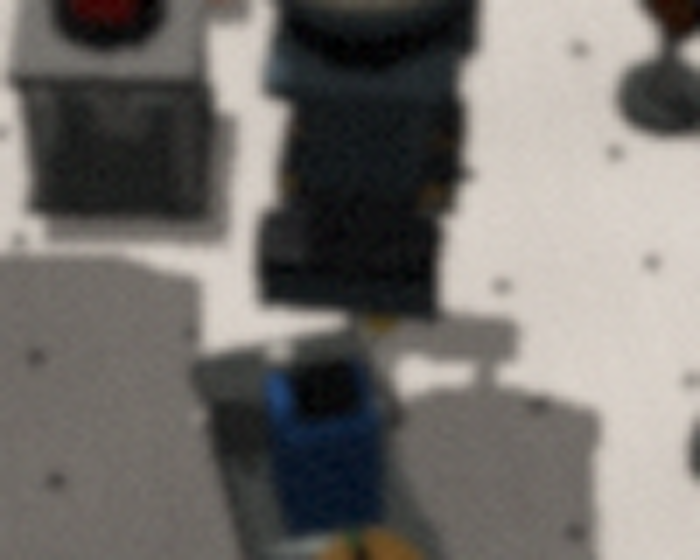

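>>> {"name": "jog_arm", "arguments": {
  "deltas": [
    [[0,0,-0.002,0,0,0,0],[0,0,-0.005,0,0,0,0],[0,0,-0.005,0,0,0,0]]
  ]
}}

```text
time_s: 16.45
position: [0.5729, -0.0578, 0.0884]
eef_rot: [[0.312, 0.95, 0.005], [0.95, -0.312, 0.001], [0.002, 0.004, -1.0]]
force: [1.0, -1.2, 2.3]
finger_gap: 0.0005
```

```bash
python3 - <<'E'
from h import *
s=state();print(s['position'],s['force'],s['moment'])
p,d=snap('side','side12')
n='side'
for nm in('side9','side10','side11','side12'):
    p=cv2.imread(f'pics/{nm}.png');hsv=cv2.cvtColor(p,cv2.COLOR_BGR2HSV).astype(int)[205:245,275:295]
    m=(hsv[...,0]>20)&(hsv[...,0]<35)&(hsv[...,1]>90);r,c=np.nonzero(m)
    print(nm,m.sum(),(r.min()+205,r.max()+205,r.mean()+205,c.mean()+275) if m.any() else '')
p=cv2.imread('pics/side12.png');cv2.imwrite('pics/c21.png',cv2.resize(p[200:250,255:315],None,fx=12,fy=12,interpolation=cv2.INTER_CUBIC))
E
```

```text
[ 0.57294971 -0.05778317  0.0884102 ] [ 0.99964775 -1.2212873   2.32390984] [-0.17860652  0.01156058  0.03091117]
side9 28 (np.int64(213), np.int64(219), np.float64(215.82142857142858), np.float64(283.5357142857143))
side10 8 (np.int64(223), np.int64(224), np.float64(223.5), np.float64(283.5))
side11 7 (np.int64(206), np.int64(232), np.float64(223.57142857142858), np.float64(284.0))
side12 10 (np.int64(207), np.int64(233), np.float64(221.6), np.float64(285.9))
```

View pics/c21.png

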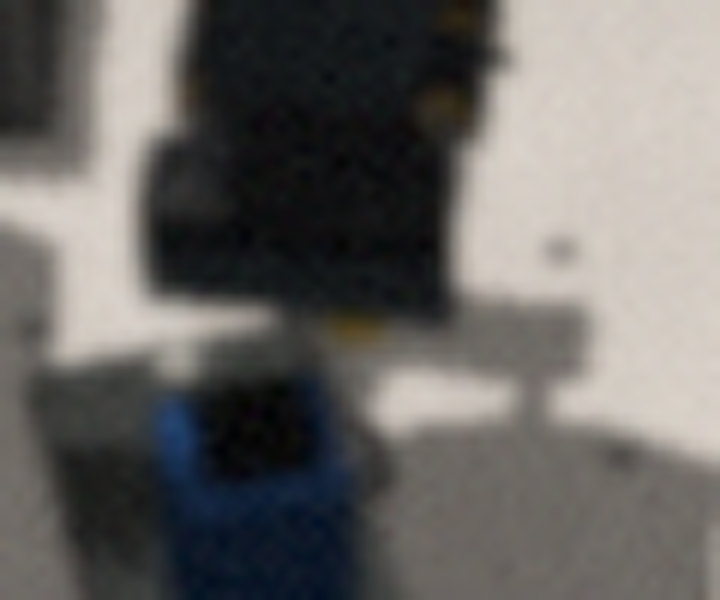

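The roller is clearly well past the 20 mm click depth (measured fingertip height and image agree). Now I'll raise it and let it spring back.

>>> {"name": "jog_arm", "arguments": {
  "deltas": [
    [[0,0,0.01,0,0,0,0],[0,0,0.02,0,0,0,0],[0,0,0.03,0,0,0,0],[0,0,0.04,0,0,0,0],[0,0,0.06,0,0,0,0],[0,0,0.1,0,0,0,0],[0,0.1,0.15,0,0,0,0],[0,0.15,0.2,0,0,0,0],[0,0.2,0.22,0,0,0,0],[0,0.25,0.22,0,0,0,0],[0,0.3,0.22,0,0,0,0],[0,0.3,0.22,0,0,0,0]]
  ]
}}

```text
time_s: 17.7
position: [0.5723, 0.2173, 0.3046]
eef_rot: [[0.312, 0.95, 0.006], [0.95, -0.312, 0.001], [0.003, 0.005, -1.0]]
force: [1.4, -1.6, -0.4]
finger_gap: 0.0009
```

```bash
python3 - <<'E'
from h import *
s=state();print(s['time_s'],s['position'],s['force'])
for n in('side','top'):
    p,d=snap(n,n+'13');W=cloud(n,d).reshape(-1,3);x,y,z=W.T
    H,S,V=cv2.cvtColor(p,cv2.COLOR_BGR2HSV).reshape(-1,3).astype(int).T
    rol=(H>22)&(H<35)&(S>120)&(z>.03)&(z<.13)&(x>.5)&(x<.62)&(y<.0)&(y>-.12)
    print(n,rol.sum(),W[rol].mean(0) if rol.any() else '')
    red=((H<8)|(H>172))&(S>150)&(V>60)&(z>.1)&(z<.2)&(x>.4)&(x<.55)&(y>.05)&(y<.2)
    print('red',red.sum(),W[red].mean(0) if red.any() else '', z[red].max() if red.any() else '')
    cv2.imwrite(f'pics/f_{n}.png',cv2.resize(p,None,fx=1.4,fy=1.4,interpolation=cv2.INTER_CUBIC))
E
```

```text
17.7 [0.57233695 0.21730076 0.3045556 ] [ 1.44351862 -1.56924294 -0.43178587]
side 21 [ 0.57233234 -0.06405424  0.11137817]
red 70 [0.4778703  0.11647116 0.17404824] 0.1823151002336052
top 35 [ 0.57135422 -0.05899969  0.110902  ]
red 129 [0.47525382 0.11858383 0.16457337] 0.1839702959945324
```

View pics/f_side.png

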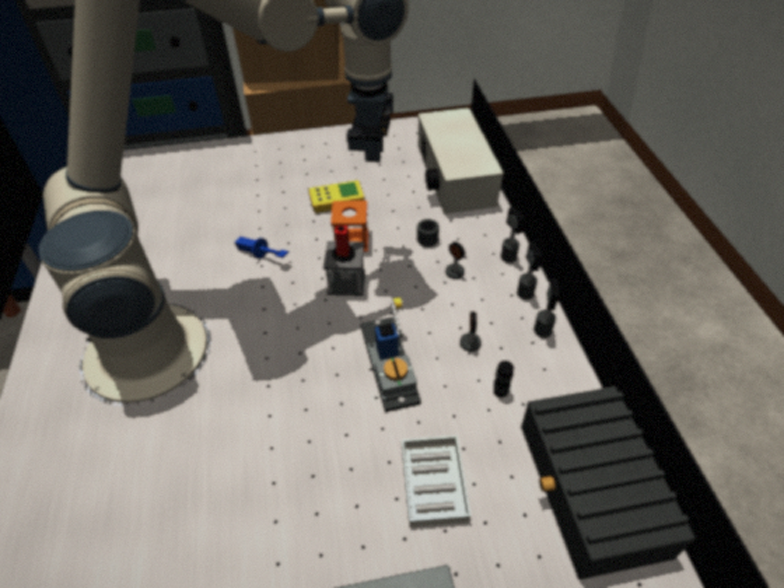

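View pics/f_top.png

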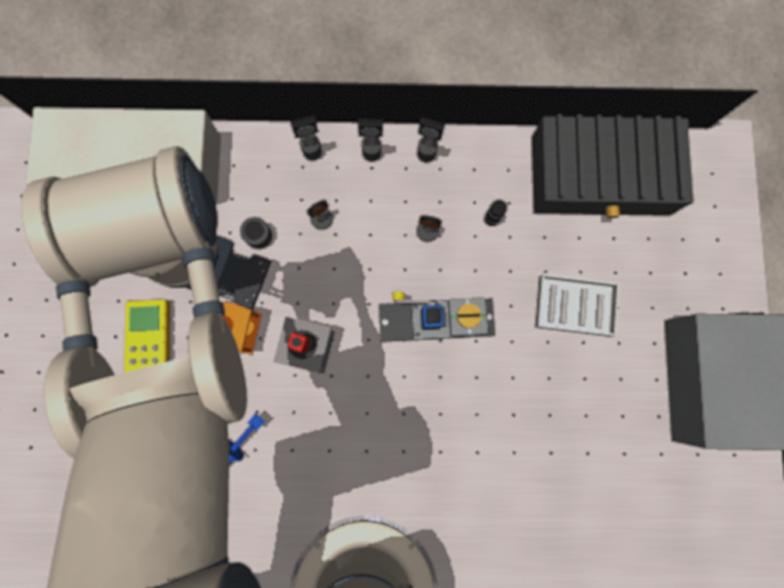

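>>> {"name": "jog_arm", "arguments": {
  "deltas": [
    [[0,0,0,0,0,0,0],[0,0,0,0,0,0,0],[0,0,0,0,0,0,0]]
  ]
}}

```text
time_s: 18.1
position: [0.5724, 0.2198, 0.3049]
eef_rot: [[0.308, 0.951, 0.007], [0.951, -0.308, 0.003], [0.005, 0.006, -1.0]]
force: [-0.7, -0.4, -0.1]
finger_gap: 0.0003
```

```bash
python3 -c "
from plant import *
print(job_done())"
```

```text
the job is handed in; nothing more can be done
None
```

The job was done in the order asked and handed in at about 18 s, but the blue look-alike driver is no longer standing.

- **Screw:** I seated the red driver's blade in the slot and turned it clockwise until the torque rose from 0.12 to 0.76 N m at the stop. The top picture then shows the slot in line with both green marks, at 92.8° against about 93.5° for the rail. One side-view angle fit came out at 87.4°; I discounted it because shadow had pulled its centre off.
- **Driver:** It is back upright in the grey stand. I felt the guard touch down (about 4 N), and the handle top is at the same height as before.
- **Switch:** I pressed the roller down about 40 mm by fingertip height; the picture suggests slightly less. Either is well past the 20 mm click depth, though the click itself can't be observed directly. The roller sprang back to its starting height.
- **Blue look-alike:** It stood unsupported on its blade at the start and was lying on its side by my picture at 3.7 s. I never reached for it: the gripper stayed above its top whenever it was near. No force reading showed a bump, though I only read forces at the end of each move. I think it toppled by itself but cannot prove that, and I left it where it fell.
- **Everything else:** By eye, nothing else on the table had moved in the last pictures.

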